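# Load the take-up spool and hold the straightener's guard open

## Robot

A 7-joint arm with a two-finger parallel gripper is mounted at the origin on the work surface. World frame = base frame: x ahead of the robot, y to its left, z up, the work surface at z = 0. Lengths are in mm, angles in degrees, forces in N, time in s.
With the tool pointing down it reaches from about 400 to 875 mm from the base axis. Payload 6.5 kg.
Tool frame: the origin (TCP) lies on the centre line of the jaws, within the pads' length; the fingertips stand env.finger_overhang ahead of it and the grasp point (between the pads) lies 5 mm behind it (env.finger_overhang is the distance from the TCP to the fingertips, in mm); z points along the fingers, y is the line along which they close (so a half turn about z gives the same grasp; the last joint's range is limited). The gripper opens to 88 mm and grips with 3 to 60 N. Pads are 18 mm wide; open, the fingers measure 123 mm over their backs; the gripper's body (75 mm by 187 mm) begins 45 mm behind the grasp point.
Start: joints at [-68.308, 30.733, -0.252, 88.115, 0.149, 61.152, -4.079], TCP at [279.674, 586.747, 252.716] pointing down, gripper open.
Joint ranges: [-154.64, 154.64], [-21.42, 123.67], [-72.66, 72.17], [13.99, 137.28], [-74.86, 254.86], [10.95, 109.41], [-158.01, 158.01]. Speed limits (degrees/s): [136.94, 136.94, 180, 180, 180, 180, 180].

## Interface

Orientations are given as [roll, pitch, yaw] about the fixed x, y, z axes, in that order (R = Rz(yaw) Ry(pitch) Rx(roll)).
In Python, from plant import env, fingers, solver, monitor, grab_frame, get_calibration gives the robot as it stands. Calls block until the motion is done:
- env.move_ptp(position, orientation): joint-space move of the TCP to a pose.
- env.movel(position, ori=None, speed=150, max_force=None): straight line of the TCP; ori=None keeps the orientation; speed is the mean speed in mm/s. With max_force (N) it stops when the force on the tool has changed by that much, and returns True; else False.
- env.move_j(angles): joint-space move.
- fingers.release() and fingers.grab(grasp_force=None): open the fingers fully, or close them until they stop; grasp_force is the grip in N (None keeps the last).
- env.sleep(seconds).
- solver.ik(position, orientation): joint angles nearest the present ones, or None.
- monitor.get_obs(): the state.
- grab_frame(name): name is "scene" or "top" or "wrist"; returns (picture, depth): 420x560x3 uint8, blue, green, red; 420x560 float32, mm along the optical axis (not along the pixel's ray), 0 where there is no reading.
- get_calibration(name): a dict with "vertical_fov" (degrees; the focal length in pixels is half the picture's height over the tangent of half this angle, whatever the lens; pixels are square), "cx", "cy" (the principal point, pixels), "extrinsics" (4x4, takes a point from camera to world coordinates); the wrist camera has in their place "mount" (4x4, takes a point from camera to tool coordinates, whose origin is the TCP and whose axes are the flange's). Camera axes: x right, y down, z forward; pixel columns grow to the right and rows downward; lengths in mm; the calibration is good to about 2 mm. The wrist camera is an equidistant fisheye: a pixel r from the principal point sees the ray r / f radians off the axis. A picture is of the moment at which its call begins: read the wrist's pose just before it. get_calibration takes no time and is no camera call.
A pose or a line that the arm cannot do raises env.MotionError and nothing moves.
- env.job_done(): hands the job in; it is judged then, once.
The state is a dict: "time_s": time; "q": joint angles; "qd": joint speeds; "tau": joint torques, N m; "tcp_pos": TCP position; "orientation": TCP orientation; "force": force on the tool from outside, world axes, zero at the start; "torque": the same for the moment, N m; "finger_gap": finger opening in mm; "finger_force": force on a finger pad.
Only numpy, scipy, OpenCV 4.12 (cv2) and the standard library are available. Lean on these libraries where they do the work, as an engineer would, in place of code of your own. Each camera call takes 0.05 s, during which the arm holds its last target. There are 200 camera calls.

## Task

Get the wire straightener ready for threading: put the empty wooden spool down over the upright spindle until it sits on the stand's foot, and let go of it. Then, with the catch knob still where it is, take the bar on the straightener's hinged guard and tug it to learn whether the guard is caught; if it is caught do not force it, but slide the catch knob all the way along its slot and take the bar again. Lift the guard to about 45 degrees or more and finish while holding it open by its bar, leaving the other things on the bench alone.

Things in the scene. Friction and masses are not known exactly. Their poses are not given: they have to be found in the camera images.
- spool: empty wooden spool standing upright and loose on the bench: two flanges 54 mm across and 6 mm thick, hub 32 mm across between them, 44 mm high in all, through bore 15 mm; 40 to 85 g. Origin at the centre of its underside, z along the bore.
- seat (a point): on the spool stand (fixed, dark steel foot 92 mm across, sloping up to a flat 60 mm across and 18 mm high, with a thin upright steel spindle): the point on the spindle's axis at the top of the foot, where the underside of the mounted spool comes.
- spindle_tip (a point): top of the spindle, 55 mm above the seat; the spindle is 11 mm thick, its last 9 mm tapering to 4 mm
- feeder: wire straightener, a grey housing fixed to the bench, 132 mm (its x) by 116 mm (its y), 60 mm high, with an aluminium guard plate hinged on top and a flat deck 42 mm deep along its far (+x) side. Origin at the centre of its underside; it stands turned by up to 0.4 rad. It may stand at the robot's left or right, the spool stand on the other side.
- guard (a joint): angle of the guard (rad), 0 shut, 1.15 at its stop; it falls shut when let go. The far edge with the bar lifts and swings back towards the robot. A hidden tongue may or may not catch it, which cannot be seen: if caught, it lifts only about 0.035 rad (2.5 mm at the bar) and stops hard; if free, 2 to 3 N at the bar lift it on.
- guard_bar (a point): middle of the guard's grip, a round steel bar 12 mm thick along the feeder's y, 60 mm between the axes of its two end posts, its axis 36 mm above the guard's upper face (100 mm above the bench when shut) and 72 mm from the hinge line along the plate, so it first moves 1 mm towards the hinge for every 2 mm up. Moves with the guard. The bar may turn between the fingers.
- guard_hinge (a point): point on the guard's hinge line (62 mm above the bench), in line with the middle of the bar. The line runs along the feeder's y, on the robot's side (-x) of the housing. Guard plate 80 by 98 mm, 4 mm thick, 300 g, its upper face 64 mm above the bench.
- slide (a joint): travel of the catch knob (m) along its slot in the feeder's +y direction: 0 at the start, 0.018 at its end stop. Needs about 2 to 5 N and stays where it is left. Slid all the way, it draws the hidden tongue back and the guard is free, for good.
- catch_knob (a point): top centre of the catch knob: a black upright block 12 by 12 mm, standing on the deck beyond the bar, its top 90 mm above the bench and 30 mm above the deck (lowest 4 mm: a plate 18 by 22 mm)
- jar_a: bystander: closed glass jar with steel lid, 48 mm across, 55 mm high, standing between the two devices, towards the far side; origin at the centre of its underside
- jar_b: bystander: closed glass jar with steel lid, 48 mm across, 55 mm high, near jar_a; origin at the centre of its underside
- squeeze_bottle: bystander: white plastic bottle, 64 mm across, 170 mm high, at the left; origin at the centre of its underside
- tool_cup: bystander: glass cup of tools, 68 mm across, about 165 mm high, at the right; origin at the centre of its underside
- screwdriver: bystander: screwdriver lying flat, 160 mm long, near the robot at the right; origin at its underside
- bangle: bystander: metal bangle lying flat, 68 mm across, 22 mm high, at the far side; origin at the centre of its underside
Mind the look-alikes: they are no part of the job. What is shaped like the part that bears seat but green is not meant.

How it is judged:
By the outcome, as a careful person would: the job done as asked, in the order asked, and still so for the second after the job is handed in, while the arm keeps its last pose, push and grip.
It also fails if it takes over 72 s, if anything falls off the work surface, if the arm or the gripper's body presses on something with over 40 N, if the wrist force passes 120 N, or if a joint passes its speed limit or range.

## Working session

There is one attempt and no reset: what is moved stays moved. The work goes in short steps, each a Python script; the robot and the scene stay as the last script left them, time stands still between calls to the robot, and variables do not carry over. Pictures are saved under pics/ and viewed, at most 10 in all, crops included, and the job is handed in when it is done.

```bash
ls; mkdir -p pics; python3 - <<'E'
from plant import env,monitor,grab_frame,get_calibration
import cv2,numpy as np
for n in("top","scene"):
    im,d=grab_frame(n); cv2.imwrite(f"pics/{n}0.png",im); np.save(f"pics/{n}0.npy",d)
    c=get_calibration(n); print(n,c["vertical_fov"],c["cx"],c["cy"],np.round(c["extrinsics"],3).tolist())
print(env.finger_overhang,get_calibration("wrist"));o=monitor.get_obs();print(o["time_s"],o["tcp_pos"],o["orientation"],o["finger_gap"])
E
```

```text
pics
top 57.77508302952913 278.0551668756614 211.93266158057347 [[0.008, -0.986, 0.169, 395.671], [-1.0, -0.005, 0.016, -22.554], [-0.015, -0.169, -0.985, 1179.745], [0.0, 0.0, 0.0, 1.0]]
scene 46.69656681466504 277.83632883262544 214.03800433545467 [[-0.707, 0.506, -0.494, 1112.424], [0.707, 0.494, -0.506, 539.884], [-0.012, -0.707, -0.707, 874.42], [0.0, 0.0, 0.0, 1.0]]
14.0 {'vertical_fov': 65.70646984690485, 'cx': 282.0390256390072, 'cy': 208.65336621226172, 'mount': array([[-4.42501717e-04, -9.64899910e-01, -2.62617533e-01,
         6.74803010e+01],
       [ 9.99999891e-01, -4.65225718e-04,  2.43494193e-05,
        -1.12569039e+00],
       [-1.45671183e-04, -2.62617493e-01,  9.64900011e-01,
        -1.31926599e+02],
       [ 0.00000000e+00,  0.00000000e+00,  0.00000000e+00,
         1.00000000e+00]])}
0.1 [279.46165218 586.30542168 251.956215  ] [-1.79915171e+02  6.68318729e-03  1.54521582e+02] 88.1772332915694
```

View pics/top0.png

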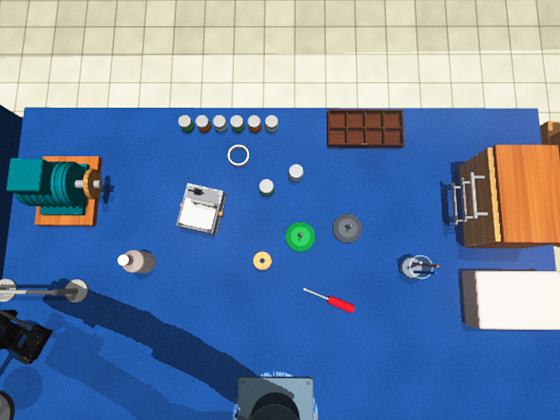

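View pics/scene0.png

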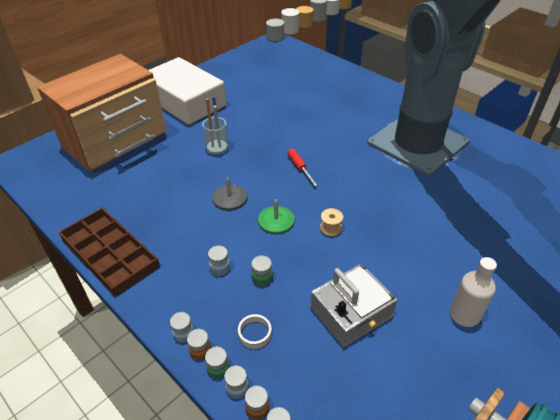

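The top view shows the spool at (262,261), with only the bangle at (238,155) ring-like. For the stand there is dark steel at (347,228) and a green decoy at (300,236), so I choose the dark one. The feeder is at (201,210), with the knob near (197,190).

```bash
cat > h.py <<'E'
from plant import env,fingers,solver,monitor,grab_frame,get_calibration
import cv2,numpy as np
from scipy.spatial.transform import Rotation as R
def cam(name):
    c=get_calibration(name); f=210/np.tan(np.radians(c["vertical_fov"]/2))
    if name=="wrist":
        o=monitor.get_obs(); T=np.eye(4); T[:3,:3]=R.from_euler("xyz",o["orientation"],degrees=True).as_matrix(); T[:3,3]=o["tcp_pos"]
        E=T@c["mount"]
    else: E=c["extrinsics"]
    return f,c["cx"],c["cy"],E,name=="wrist"
def rays(C,u,v):
    f,cx,cy,E,fish=C; x=(np.asarray(u,float)-cx)/f; y=(np.asarray(v,float)-cy)/f
    if fish:
        r=np.hypot(x,y)+1e-9; s=np.sin(r)/r; d=np.stack([x*s,y*s,np.cos(r)],-1)
    else: d=np.stack([x,y,np.ones_like(x)],-1)
    return d,E
def plane(C,u,v,z):
    d,E=rays(C,u,v); w=d@E[:3,:3].T; return E[:3,3]+w*((z-E[2,3])/w[...,2])[...,None]
def cloud(C,dep):
    v,u=np.mgrid[:420,:560]; d,E=rays(C,u,v); p=d/d[...,2:]*dep[...,None]; p=p@E[:3,:3].T+E[:3,3]; p[dep<=0]=np.nan; return p
def proj(C,p):
    f,cx,cy,E,fish=C; q=(np.asarray(p)-E[:3,3])@E[:3,:3]
    if fish:
        r=np.hypot(q[...,0],q[...,1]); k=np.arctan2(r,q[...,2])/(r+1e-9)
    else: k=1/q[...,2]
    return np.stack([cx+f*k*q[...,0],cy+f*k*q[...,1]],-1)
E
python3 - <<'E'
from h import *
im=cv2.imread("pics/top0.png");d=np.load("pics/top0.npy");C=cam("top");P=cloud(C,d)
for n,(u,v),z in(("spool",(262,261),44),("stand",(347,228),18),("green",(300,236),18),("feeder",(201,210),64),("jar",(266,187),55),("jar",(296,172),55),("bottle",(125,261),170),("cup",(418,266),100)):
    w=P[v-20:v+21,u-20:u+21].reshape(-1,3); k=w[:,2]>8; print(n,plane(C,u,v,z).round(),np.nanmedian(w[k],0).round(),np.nanmax(w[:,2]).round(),np.nanmin(w[k],0).round(),np.nanmax(w[k],0).round())
s=cv2.imread("pics/scene0.png")
a=cv2.resize(im[170:280,170:370],(800,440),interpolation=cv2.INTER_CUBIC)
cv2.imwrite("pics/c.png",a)
E
```

```text
spool [443.  42.  44.] [446.  42.  43.] 48.0 [422.  15.   8.] [473.  66.  48.]
stand [ 546. -216.   18.] [ 547. -217.   16.] 73.0 [ 504. -264.    8.] [ 594. -174.   73.]
green [521. -72.  18.] [521. -72.  16.] 76.0 [ 478. -118.    8.] [568. -29.  76.]
feeder [592. 225.  64.] [595. 223.  62.] 109.0 [531. 167.   8.] [655. 294. 109.]
jar [665.  33.  55.] [665.  30.  53.] 59.0 [648.   9.   9.] [691.  53.  59.]
jar [713. -58.  55.] [712. -58.  53.] 60.0 [695. -82.   8.] [739. -37.  60.]
bottle [435. 398. 170.] [438. 392. 119.] 174.0 [410. 371.  36.] [471. 430. 174.]
cup [ 430. -398.  100.] [ 430. -416.   66.] 160.0 [ 397. -445.    8.] [ 463. -377.  160.]
```

View pics/c.png

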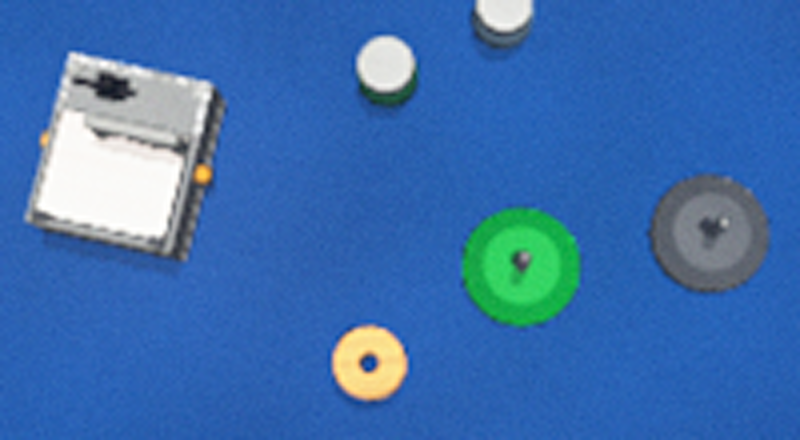

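The crop confirms the choice: the loose spool with a bore at crop (369,363), the dark steel stand at (710,233), and the green decoy at (520,265), which I leave alone. The feeder is turned about -0.2 rad, its bar near (140,130) and its knob near (110,85).

Next I move over the spool, then the stand, and look from close by.

```bash
python3 - <<'E'
from h import *
for p,y in(((444,42,60),165),((547,-217,60),165),((610,225,100),168),((610,225,100),78),((610,225,100),-102),((640,225,100),168)): 
    q=solver.ik(p,[180,0,y]); print(p,y,None if q is None else np.round(q))
env.move_ptp([546,-217,190],[180,0,165]);t=monitor.get_obs()["time_s"]
C=cam("wrist");im,d=grab_frame("wrist");np.savez("pics/w1.npz",im=im,d=d,E=C[3])
print(t,monitor.get_obs()["tcp_pos"].round(1))
env.move_ptp([444,42,170],[180,0,165])
C2=cam("wrist");im2,d2=grab_frame("wrist");np.savez("pics/w2.npz",im=im2,d=d2,E=C2[3])
print(monitor.get_obs()["time_s"],proj(C,[546,-217,18]),proj(C2,[444,42,44]))
cv2.imwrite("pics/w12.png",cv2.resize(np.hstack([im,im2]),(800,300)))
P=cloud(C2,d2); k=(abs(P[...,0]-444)<45)&(abs(P[...,1]-42)<45)&(P[...,2]>38)
pts=P[k];print("spool cloud",pts.mean(0).round(1),pts.min(0).round(1),pts.max(0).round(1))
# spool top: colour blob
hsv=cv2.cvtColor(im2,cv2.COLOR_BGR2HSV);m=(cv2.inRange(hsv,(8,60,90),(28,255,255)));
m[~k]=0
c=max(cv2.findContours(m,0,1)[0],key=cv2.contourArea)[:,0]; w=plane(C2,c[:,0],c[:,1],44); print("spool flange",cv2.minEnclosingCircle(w[:,:2].astype(np.float32)))
P=cloud(C,d); a=np.hypot(P[...,0]-546,P[...,1]+217)
for lo,hi in((12,25),(60,80)):
    s=P[(a<55)&(P[...,2]>lo)&(P[...,2]<hi)]; print("stand",lo,len(s),s.mean(0).round(1),s.min(0).round(1),s.max(0).round(1))
E
```

```text
(444, 42, 60) 165 [-14.  31.   3. 125.  -4.  24.  68.]
(547, -217, 60) 165 [  8.  41.  13. 105. -14.  36. 104.]
(610, 225, 100) 168 [-25.  41.   1.  94.  -1.  45.  55.]
(610, 225, 100) 78 [-36.  42.  17.  94. -16.  46. -23.]
(610, 225, 100) -102 [-12.  42. -18.  93.  16.  47. 132.]
(640, 225, 100) 168 [-24.  43.   2.  89.  -2.  48.  56.]
3.0833 [ 546.4 -216.2  190. ]
4.2667 [282.02082381 193.30911769] [284.05840819 203.95719292]
spool cloud [424.8  43.6 228.5] [399.   -3.   39.1] [482.8  87.  264.2]
spool flange ((442.99652099609375, 42.08678436279297), 26.757732391357422)
stand 12 5160 [ 544.5 -218.1   16.3] [ 503.9 -262.1   12. ] [ 589.7 -174.8   24.6]
stand 60 144 [ 545.5 -217.9   67.8] [ 541.4 -223.5   60.5] [ 552.  -213.1   73.7]
```

View pics/w12.png

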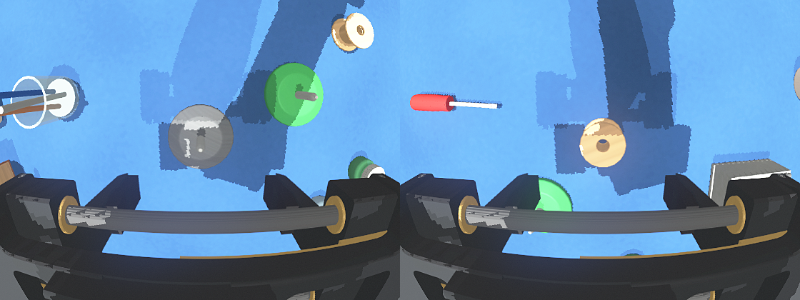

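Left half: dark stand near (200,135), with the spindle seen almost end-on and the green decoy beside it. Right half: spool at (603,142). The spool fits r = 26.8 mm at 44 mm height, which agrees with the 54 mm flange. Next I refine the stand, grasp the spool and re-measure it in the grip.

```bash
python3 - <<'E'
from h import *
Z=np.load("pics/w1.npz");im,d=Z["im"],Z["d"];C=list(cam("wrist"));C[3]=Z["E"];P=cloud(C,d)
a=np.hypot(P[...,0]-546,P[...,1]+217)
for lo in(64,69,71.5):
    v,u=np.where((a<25)&(P[...,2]>lo)&(P[...,2]<80)); print("tip",lo,len(u),P[v,u].mean(0).round(1),plane(C,u,v,71).mean(0).round(1))
m=((a<60)&(P[...,2]>5)&(P[...,2]<30)).astype(np.uint8)
c=max(cv2.findContours(m,0,1)[0],key=cv2.contourArea)[:,0]
for z in(4,8): print("foot rim",z,cv2.minEnclosingCircle(plane(C,c[:,0],c[:,1],z)[:,:2].astype(np.float32)))
for r0 in (0,):
    k=(a<55)&(abs(P[...,2]-18)<2.5); s=P[k][:,:2].astype(np.float32)
    print("flat",cv2.minEnclosingCircle(s),np.median(P[k],0))
p=[443,42.1]
env.movel([*p,60],[180,0,165],speed=150); env.movel([*p,20],speed=80,max_force=8)
o=monitor.get_obs();print(o["tcp_pos"].round(1))
fingers.grab(25);o=monitor.get_obs();print(o["finger_gap"],o["finger_force"],o["time_s"])
env.movel([*p,120],speed=150)
o=monitor.get_obs();C=cam("wrist");im,d=grab_frame("wrist");np.savez("pics/w3.npz",im=im,d=d,E=C[3]);cv2.imwrite("pics/w3.png",im)
z=120-20+44
hsv=cv2.cvtColor(im,cv2.COLOR_BGR2HSV);m=cv2.inRange(hsv,(8,60,90),(28,255,255))
P=cloud(C,d);m[~((np.hypot(P[...,0]-p[0],P[...,1]-p[1])<40)&(abs(P[...,2]-z)<8))]=0
c=max(cv2.findContours(m,0,1)[0],key=cv2.contourArea)[:,0]; print("held flange",cv2.minEnclosingCircle(plane(C,c[:,0],c[:,1],z)[:,:2].astype(np.float32)),P[m>0].mean(0),o["tcp_pos"],o["finger_gap"],o["force"].round(1))
E
```

```text
tip 64 125 [ 545.7 -218.    68.6] [ 545.1 -217.8   71. ]
tip 69 56 [ 546.2 -218.1   71.3] [ 546.3 -218.2   71. ]
tip 71.5 28 [ 546.7 -218.2   72.6] [ 547.1 -218.4   71. ]
foot rim 4 ((547.591064453125, -219.02761840820312), 46.49566650390625)
foot rim 8 ((546.7496337890625, -218.78573608398438), 45.91057205200195)
flat ((545.8391723632812, -218.3903350830078), 37.106781005859375) [ 543.77070878 -217.68411434   17.53409993]
[443.1  42.   20.1]
50.784857735992695 25.654461967094218 6.4583
held flange ((437.8775634765625, 42.18499755859375), 25.73357391357422) [437.12092311  42.36260791 142.99735375] [442.47567534  42.1214398  119.46661526] 51.334009356453905 [ 0.7  0.2 -0.9]
```

View pics/w3.png

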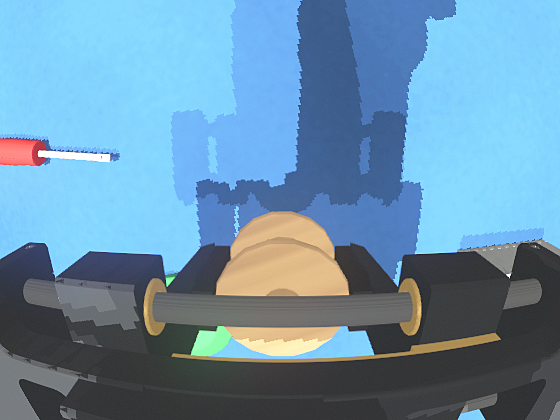

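The spool is held between the fingers: upper flange near edge at about (282,237), lower flange near edge at (282,212). The gap reads a bit small, so I'll check centre offset and tilt from the visible arcs.

```bash
python3 - <<'E'
from h import *
from scipy.optimize import least_squares
Z=np.load("pics/w3.npz");im,d=Z["im"],Z["d"];C=list(cam("wrist"));C[3]=Z["E"];P=cloud(C,d)
hsv=cv2.cvtColor(im,cv2.COLOR_BGR2HSV);m=cv2.inRange(hsv,(8,60,90),(28,255,255))>0
o=monitor.get_obs();print(o["tcp_pos"].round(1),o["orientation"].round(2),o["finger_gap"])
def fit(pts,r=27):
    return least_squares(lambda c:np.hypot(*(pts-c).T)-r,[440,42],loss="soft_l1"),
top=m&(P[...,2]>139)&(P[...,2]<149); s=P[top]; s=s[np.hypot(s[:,0]-440,s[:,1]-42)<32]
A=np.c_[s[:,:2],np.ones(len(s))];print("top plane slope",np.linalg.lstsq(A,s[:,2],rcond=None)[0],len(s))
e=[];l=[]
for u in range(235,335,4):
    v=np.where(top[:,u])[0]
    if len(v): e.append((u,v[0]))
for u in range(250,325,4):
    v=np.where(m[:230,u])[0]
    if len(v): l.append((u,v[0]))
e=np.array(e);l=np.array(l)
for n,q,z in(("top",e,143.5),("low",l,105.5)):
    w=plane(C,q[:,0],q[:,1],z)[:,:2];f=fit(w)[0];print(n,f.x.round(2),np.abs(f.fun).mean(),w[::6].round(1).tolist())
E
```

```text
[442.3  42.  119.2] [-1.7996e+02 -8.0000e-02  1.6500e+02] 51.169426933619675
top plane slope [ 6.41704523e-03 -1.98976773e-03  1.40289362e+02] 7978
top [442.27  40.91] 0.1817070244767433 [[418.0, 29.8], [415.3, 39.8], [416.0, 48.4], [420.1, 56.2], [427.4, 63.5]]
low [442.61  40.78] 0.1879217854542045 [[417.6, 32.0], [415.8, 44.3], [419.6, 54.8], [429.3, 64.2]]
```

```bash
cat >> h.py <<'E'
def st(n=""):
    o=monitor.get_obs();print(n,"t",round(o["time_s"],2),"tcp",o["tcp_pos"].round(1),"F",o["force"].round(1),"gap",round(o["finger_gap"],1));return o
E
python3 - <<'E'
from h import *
env.move_ptp([546.5,-217.9,140],[180,0,165]);st("over")
env.movel([546.5,-217.9,100],speed=120)
h=env.movel([546.5,-217.9,60],speed=60,max_force=6);o=st(f"a{h}")
if not h:
    h=env.movel([546.5,-217.9,36],speed=50,max_force=6);st(f"b{h}")
E
```

```text
over t 8.41 tcp [ 546.3 -215.6  139.3] F [ 0.1  0.4 -0.1] gap 51.3
aFalse t 9.71 tcp [ 546.6 -218.1   60.1] F [-0.1 -0.4 -0.1] gap 50.8
bTrue t 10.17 tcp [ 546.4 -217.7   38.1] F [-1.9  0.3  8.1] gap 51.1
```

The spool came down at TCP z = 38.1, which is the seat. I release it, retreat, check it, then look at the feeder from near.

```bash
python3 - <<'E'
from h import *
fingers.release();st("rel")
env.movel([546.5,-217.9,150],speed=200)
C=cam("wrist");im,d=grab_frame("wrist")
env.move_ptp([620,230,210],[180,0,168]);st("feeder")
C2=cam("wrist");im2,d2=grab_frame("wrist");np.savez("pics/w5.npz",im=im2,d=d2,E=C2[3])
cv2.imwrite("pics/w45.png",np.hstack([cv2.resize(im[:300],(300,160)),cv2.resize(im2[:375],(500,335))[:335]]) if 0 else np.vstack([cv2.resize(im[60:270,120:440],(460,302))[:, :460],np.zeros((2,460,3),np.uint8),cv2.resize(im2[80:280,110:450],(460,270))]))
P=cloud(C,d);k=(np.hypot(P[...,0]-546,P[...,1]+218)<40)&(P[...,2]>50)&(P[...,2]<90);s=P[k];print("spool z",np.percentile(s[:,2],[5,50,95,99.9]).round(1))
f=k&(abs(P[...,2]-62)<4);print(cv2.minEnclosingCircle(P[f][:,:2].astype(np.float32)))
# feeder
P=cloud(C2,d2); z=P[...,2];near=np.hypot(P[...,0]-600,P[...,1]-225)<110
hsv=cv2.cvtColor(im2,cv2.COLOR_BGR2HSV)
dark=near&(im2.max(2)<60)&(z>84)&(z<95);s=P[dark];print("knob",len(s),s.mean(0).round(1) if len(s) else "",s.min(0).round(1),s.max(0).round(1))
bar=near&(z>101)&(z<112);s=P[bar];print("bar",len(s),np.median(s,0).round(1),s.min(0).round(1),s.max(0).round(1));r=cv2.minAreaRect(s[:,:2].astype(np.float32));print(r)
pl=near&(abs(z-64)<3);print("plate",cv2.minAreaRect(P[pl][:,:2].astype(np.float32)))
E
```

```text
rel t 10.86 tcp [ 546.1 -217.5   37.9] F [-0.   0.5 -0.1] gap 88.3
feeder t 13.29 tcp [620.4 227.7 209.9] F [-0.5 -0.9  0.4] gap 88.1
spool z [60.3 61.8 63.4 73.8]
((546.8267822265625, -218.71389770507812), 26.96709442138672)
knob 4 [651.1 239.3  89.9] [650.2 232.6  89.7] [652.5 242.   90.2]
bar 1366 [606.4 213.9 104.8] [594.8 178.6 101. ] [619.  248.1 107.7]
((606.800048828125, 213.56466674804688), (70.50690460205078, 12.087596893310547), 77.80514526367188)
plate ((598.2869262695312, 230.38473510742188), (110.89027404785156, 130.5316925048828), 78.0702133178711)
```

View pics/w45.png

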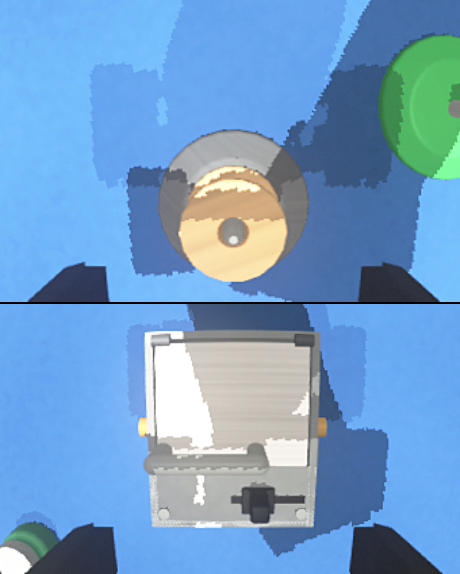

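The spool sits on the foot with its top at 62 mm, centred on the spindle. The feeder's bar is near crop (205,460) and the knob near (257,497), at the -y end of its slot. The bar measures 70.5 x 12 mm at z ≈ 105, which fits 72 x 12, and the yaw is about -12°. Next: grip the bar and tug it gently.

```bash
cat >> h.py <<'E'
A=np.radians(-12.2); XF=np.array([np.cos(A),np.sin(A),0]); YF=np.array([-np.sin(A),np.cos(A),0]); ZF=np.array([0,0,1.])
BAR=np.array([606.6,213.7,100.])
def arc(t):  # bar displacement at guard angle t
    a=np.arctan2(38,72);r=np.hypot(38,72); return r*((np.cos(a+t)-np.cos(a))*XF+(np.sin(a+t)-np.sin(a))*ZF)
E
python3 - <<'E'
from h import *
Z=np.load("pics/w5.npz");im,d=Z["im"],Z["d"];C=list(cam("wrist"));C[3]=Z["E"];P=cloud(C,d);z=P[...,2]
k=(np.hypot(P[...,0]-650,P[...,1]-238)<25)&(z>86)&(z<95);v,u=np.where(k);s=P[k];print("knob top",len(s),s.mean(0).round(1),s.min(0).round(1),s.max(0).round(1),"px",u.mean(),v.mean())
rel=s.mean(0)-BAR;print("knob rel bar xf,yf",rel@XF,rel@YF, "extent",np.ptp(s@XF),np.ptp(s@YF))
O=[180,0,77.8];g=BAR+[0,0,-2]
env.move_ptp(g+[0,0,70],O);env.movel(g+[0,0,25],speed=120)
h=env.movel(g,speed=60,max_force=6);st(f"at bar {h}")
fingers.grab(20);o0=st("grip");env.sleep(.2);o0=st("settle")
p=o0["tcp_pos"].copy()
h=env.movel(p+arc(.1),speed=15,max_force=6);o=st(f"tug {h}")
env.sleep(.1);o=st();print("disp xf,z",(o["tcp_pos"]-p)@XF,(o["tcp_pos"]-p)[2])
E
```

```text
knob top 186 [646.1 237.6  89.9] [640.5 230.9  86.2] [652.5 243.5  92.1] px 301.7956989247312 234.5752688172043
knob rel bar xf,yf 33.57178086955141 31.671777053064712 extent 11.573565331909435 10.951992187310225
at bar False t 15.62 tcp [606.6 213.6  97.8] F [-0.2  0.7  0.7] gap 88.1
grip t 16.77 tcp [607.5 213.5  98.3] F [ 3.4 -0.5 -0. ] gap 11.0
settle t 16.97 tcp [607.5 213.5  98.4] F [ 5.  -1.2  0.5] gap 11.2
tug False t 17.65 tcp [603.6 214.4 105.4] F [ 4.9 -0.6 -0.2] gap 11.0
 t 17.75 tcp [603.6 214.3 105.4] F [ 4.9  0.1 -0.3] gap 11.3
disp xf,z -3.952536000741579 7.025735999002578
```

The bar followed 8 mm of arc, well past the 2.5 mm stop, with almost no force. The guard seems free, so I lift further with a force limit and check by picture that it really follows.

```bash
python3 - <<'E'
from h import *
p=monitor.get_obs()["tcp_pos"]-arc(.1)
for t in(.2,.3,.4):
    h=env.movel(p+arc(t),speed=30,max_force=8);st(f"{t} {h}")
    if h:break
C=cam("wrist");im,d=grab_frame("wrist");s,_=grab_frame("scene")
cv2.imwrite("pics/l.png",np.vstack([cv2.resize(im,(400,300)),cv2.resize(s[240:360,280:440],(400,300),interpolation=cv2.INTER_CUBIC)]))
E
```

```text
0.2 False t 18.17 tcp [599.2 215.3 112.1] F [4.6 0.  0.1] gap 11.2
0.3 False t 18.59 tcp [594.3 216.4 118.3] F [ 6.  -1.   0.1] gap 11.0
0.4 False t 19.02 tcp [588.7 217.6 124.1] F [ 6.2 -0.7  2.1] gap 11.1
```

View pics/l.png

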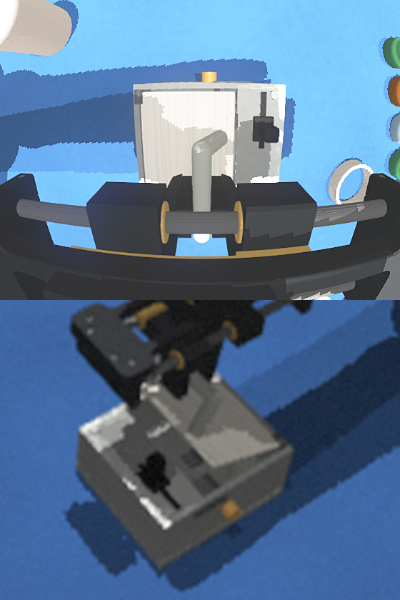

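The plate is tilted up with the bar and the knob is untouched, so the guard was not caught. I lift on to about 54°.

```bash
python3 - <<'E'
from h import *
p=monitor.get_obs()["tcp_pos"]-arc(.4)
for t in(.5,.6,.7,.8,.88,.95):
    h=env.movel(p+arc(t),speed=30,max_force=10);o=st(f"{t} {h}")
    if h:break
env.sleep(.5);st("hold")
s,_=grab_frame("scene");C=cam("wrist");im,d=grab_frame("wrist")
cv2.imwrite("pics/m.png",np.hstack([cv2.resize(im,(400,300)),cv2.resize(s[130:370,200:520],(400,300),interpolation=cv2.INTER_CUBIC)]))
E
```

```text
0.5 False t 19.52 tcp [582.9 218.8 129.2] F [ 5.1 -1.1  1.9] gap 11.3
0.6 False t 19.95 tcp [576.7 220.2 133.7] F [ 5.7 -2.3  5. ] gap 11.0
0.7 False t 20.38 tcp [570.1 221.6 137.7] F [ 6.2 -1.8  6.9] gap 11.3
0.8 False t 20.8 tcp [562.3 223.3 140.2] F [ 4.9 -1.2  6.7] gap 11.1
0.88 False t 21.17 tcp [555.6 224.7 141.6] F [ 4.2 -0.5  7.1] gap 11.5
0.95 False t 21.51 tcp [549.6 226.  142.4] F [ 2.8 -1.1  6.9] gap 11.2
hold t 22.01 tcp [549.7 226.  142.4] F [ 2.8 -1.4  6.7] gap 11.4
```

View pics/m.png

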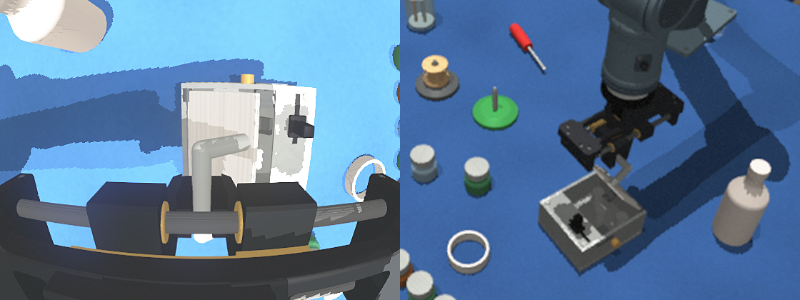

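The guard stands about 53° open with the bar in the fingers, the spool is on the dark stand, and the other things are undisturbed. Handing in.

```bash
python3 -c "
from h import *
print(env.job_done());st()"
```

```text
the job is handed in; nothing more can be done
None
the job is handed in; nothing more can be done
```

The spool is seated on the dark stand and released; the tug showed the guard was not caught, so I left the catch knob alone and handed in holding the guard about 53° open by its bar, at 22 s on the robot's clock.

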